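# Close the lint trap: strainer in, bayonet ring on

### The arm

A 6-joint arm with a two-finger parallel gripper is mounted at the origin on the work surface. World frame = base frame: x ahead of the robot, y to its left, z up, the work surface at z = 0. Lengths are in mm, angles in degrees, forces in N, time in s.
With the tool pointing down it reaches from about 350 to 850 mm from the base axis. Payload 8.1 kg.
Tool frame: the origin (TCP) lies at the very end of the fingers, on their centre line; the grasp point (between the pads) lies 19 mm behind it; z points along the fingers, y is the line along which they close (so a half turn about z gives the same grasp; the last joint's range is limited). The gripper opens to 85 mm and grips with 20 to 120 N. Pads are 22 mm wide; open, the fingers measure 114 mm over their backs; the gripper's body (76 mm by 85 mm) begins 54 mm behind the grasp point. The pads swing forward as they close: fully open they stand 13 mm farther back than shut.
Start: joints at [59.221, 7.471, 85.268, -0, 87.261, -4.893], TCP at [261.932, 539.812, 231.292] pointing down, gripper open.
Joint ranges: [-169.43, 169.43], [-51.17, 129.36], [1.28, 143.12], [-76.62, 256.62], [0, 156.53], [-152.29, 152.29]. Speed limits (degrees/s): [136.94, 136.94, 159.86, 180, 180, 180].

### API

Orientations are given as [roll, pitch, yaw] about the fixed x, y, z axes, in that order (R = Rz(yaw) Ry(pitch) Rx(roll)).
In Python, from bench import sense, eyes, job, models gives the robot as it stands. The module is installed in compiled form; this text tells all that it offers.
- The arm moves only by the tool apply_moves, never from a script. Its argument "rows" is a list of rows, each a list of 6 numbers: the shift along the tool's x, y, z in mm, then the turn, a rotation vector about the tool's x, y, z in rad. In form: [[dx, dy, dz, rx, ry, rz], ...]. A call has exactly 5 rows; each row shifts and turns the commanded pose from where the row before left it, along the tool's axes as they then stand; what a row does not reach is not made up. A row lasts 1/8 s, in which the tool goes at most 62.5 mm and 10.7 degrees, less where a joint would pass 70% of its speed; a pose out of reach is approached as far as the arm can. A call is refused whole if a number of a shift passes 62.5 or a number of a turn 0.188, either way. A call with a gripper value outside its range is refused whole. "fingers" is the finger opening in mm, from 0 to 85.4, set as the call begins (left out, the last holds). The fingers move at their own pace and stop on an object; "grip_force" is the grip in N (left out, the last holds). Time passes only in rows, so rows that do not move let the fingers close, or fill a call up. It gives the time, the measured TCP pose, the force, the opening and the grip force at its end, in the units of the state.
- sense(): the state, without advancing time (a new reading comes with each control period).
- eyes.snapshot(name): name is "scene" or "side" or "wrist"; returns (picture, depth): 420x560x3 uint8, red, green, blue; 420x560 float32, mm along the optical axis (not along the pixel's ray), 0 where there is no reading.
- eyes.get_calibration(name): a dict with "intrinsics" (3x3 intrinsics, pixels), "D" ([k1, k2, p1, p2, k3] as OpenCV has them; the pictures are not rectified), "R" (3x3) and "t" (3): a world point X has camera coordinates R X + t; the wrist camera has in their place "mount" (4x4, takes a point from camera to tool coordinates, whose origin is the TCP and whose axes are the flange's). Camera axes: x right, y down, z forward; pixel columns grow to the right and rows downward; lengths in mm; the calibration is good to about 2 mm. A picture is of the moment at which its call begins: read the wrist's pose just before it. get_calibration takes no time and is no camera call.
- job.hand_in(): hands the job in; it is judged then, once.
Trained networks look in the newest picture that a camera, given by its name, has taken for a name from the list of things; names that differ only in an ending like _2 or _b are one class to them, and where a whole thing is asked for, a point or a joint stands for the part that bears it (a point fixed in the world has none). Each returns a list of dicts, best first, with "confidence" (0 to 1); they miss things now and then, are a little off and sometimes report something else, mostly with a low value. They report only what shows in the picture. A call takes as long as a camera call. They do not tell look-alikes from the thing itself.
- models.boxes_of(name, camera): "xyz" ([x, y, z] in mm, in world coordinates, good to about 4 mm: the middle of the surface that is visible of it).
- models.cut_out(name, camera): "pixels" (420x560 bool, what is visible of it).
- models.place_of(name, camera): "xyz" ([x, y, z] in mm, in world coordinates, good to about 4 mm: a listed point, or the origin of a listed thing).
The state is a dict: "time": time; "joint_pos": joint angles; "qd": joint speeds; "joint_efforts": joint torques, N m; "tool_pos": TCP position; "tcp_rot": TCP orientation; "ft_force": force on the tool from outside, world axes, zero at the start; "wrist_torque": the same for the moment, N m; "finger_gap": finger opening in mm; "grip_force": force on a finger pad.
Only numpy, scipy, OpenCV 4.12 (cv2) and the standard library are available. Lean on these libraries where they do the work, as an engineer would, in place of code of your own. Each camera call takes 0.05 s, during which the arm holds its last target. There are 200 camera calls.

### The job

Put the small perforated strainer disc flat into the open mouth of the lint trap on the washer top, then set the black ring with the grip bar over the neck and screw it clockwise until its lugs are locked squarely under the lugs of the neck. The bigger solid disc does not belong in it. Let go of everything at the end.

Things in the scene. Friction and masses are not known exactly. Their poses are not given: they have to be found in the camera images.
- strainer_grip (a point): Grip point on the knob of the loose strainer: a flat steel disc with small holes, 52 mm across, 8 mm thick, with an upright black knob at its centre, 14 mm thick, 36 mm tall. The point is on the axis, 34 mm above the disc's underside, 10 mm below the knob's top. z is up; its yaw does not matter. (Another disc with such a knob is solid and 84 mm across: not needed.)
- ring_grip (a point): Centre of the bar over the loose black ring, 77 mm above its lower edge. Ring 114 mm across, skirt 31 mm tall, flange on top with a 54 mm hole. The bar bridges it: 20 mm wide (x), 106 mm long (y), 16 mm tall, 38 mm clear above the flange. Two lugs inside the lower edge, under the bar's ends (+y, -y): 32 degrees wide, 7 mm tall, 43 mm from the axis. z up. Half a turn changes nothing.
- trap_mouth (a point): Centre of the open mouth of the fixed round grey lint trap, at rim height, 110 mm above the work surface. z is up. The mouth is a funnel, 72 mm wide at the rim, narrowing to 62 mm; the flat ledge for the strainer is 12 mm below the rim (its grip point ends 22 mm above the rim). Two lugs stand out from the 76 mm neck at +y and -y, 50 degrees wide, to 48 mm from the axis, 7 to 14 mm below the rim.
- trap_lock (a point): Where the ring's bar centre ends, 50 mm above the mouth's centre (flange on the rim); the locked bar lies along this y. Lower the ring with its bar 45 to 120 (best 75) degrees counterclockwise of y, seen from above, so its lugs pass between the neck's, down to this height; then turn it clockwise, freely, to y. A rib stops it 10 degrees beyond. Play: 5 mm radial, 6 mm in height.
There are look-alikes about, which are no part of the job. What is shaped like the part that bears strainer_grip but orange is not meant. Leave any red look-alike of the part that bears ring_grip alone.

How it is judged:
By the outcome, as a careful person would: the job done as asked, in the order asked, and still so for the second after the job is handed in, with the robot touching nothing.
It also fails if it takes over 58 s, if anything falls off the work surface, if the arm or the gripper's body presses on something with over 40 N, if the wrist force passes 120 N, or if a joint passes its speed limit or range.

## Working session

There is one attempt and no reset: what is moved stays moved. The work goes in short steps, Python scripts to look and compute and a tool call to move; the robot and the scene stay as the last step left them, time stands still between calls to the robot, and variables do not carry over. Pictures are saved under pics/ and viewed, at most 10 in all, crops included, and the job is handed in when it is done.

Besides the shell and the picture viewer there is one more tool, called after "Request:" by a JSON object that holds its "fn" and its "kwargs". apply_moves: Moves the arm, as the interface text tells. Its arguments: {"type":"object","properties":{"rows":{"type":"array"},"fingers":{"type":"number"},"grip_force":{"type":"number"}},"required":["rows"]}

```bash
mkdir -p pics
cat > h.py <<'E'
import numpy as np, cv2
from bench import sense, eyes, job, models
def snap(n,f=None):
    p,d=eyes.snapshot(n)
    if f: cv2.imwrite('pics/'+f,p[:,:,::-1])
    return p,d
E
python3 - <<'E'
from h import *
a,_=snap('scene');b,_=snap('side')
im=np.vstack([a,b])[:,:,::-1]
cv2.imwrite('pics/a.png',a[:,:,::-1]);cv2.imwrite('pics/b.png',b[:,:,::-1])
for c in('scene','side'):
  for n in('strainer_grip','ring_grip','trap_mouth','trap_lock'):
    print(c,n,[(np.round(r['xyz']).tolist(),round(r['confidence'],2)) for r in models.place_of(n,c)])
s=sense();print(s['time'],s['tool_pos'],s['tcp_rot'],s['finger_gap'])
E
```

```text
scene strainer_grip [([658.0, 213.0, 35.0], 0.97), ([639.0, 294.0, 35.0], 0.88)]
scene ring_grip [([481.0, -306.0, 76.0], 0.71), ([331.0, -350.0, 72.0], 0.56)]
scene trap_mouth []
scene trap_lock [([515.0, -46.0, 162.0], 0.94)]
side strainer_grip [([664.0, 217.0, 35.0], 0.7), ([640.0, 294.0, 30.0], 0.47)]
side ring_grip [([478.0, -304.0, 76.0], 0.72), ([332.0, -357.0, 75.0], 0.6)]
side trap_mouth [([519.0, -45.0, 106.0], 0.86), ([479.0, -305.0, 78.0], 0.61), ([639.0, 295.0, 30.0], 0.47)]
side trap_lock [([518.0, -45.0, 163.0], 0.64)]
0.5 [261.92297843 539.76999866 231.22650212] [-1.79991900e+02 -3.42641295e-04  1.54111164e+02] 85.22699178665826
```

View pics/a.png

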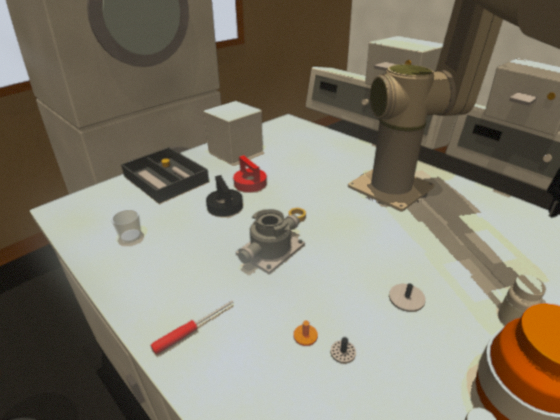

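View pics/b.png

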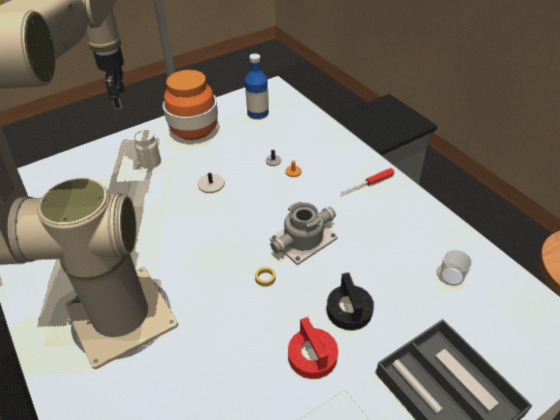

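The scene view shows three knobbed discs: the perforated steel one at (343,350), an orange one at (305,333) and the big solid one at (407,297). There are two rings, black at (224,200) and red at (249,178), and the trap is at (270,235). The perforated steel disc and the black ring fit the description. I'll confirm both in a crop and measure their positions.

```bash
cat >> h.py <<'E'
def proj(n,P):
    c=eyes.get_calibration(n)
    q,_=cv2.projectPoints(np.float64(P).reshape(-1,3),cv2.Rodrigues(np.float64(c['R']))[0],np.float64(c['t']),np.float64(c['intrinsics']),np.float64(c['D']))
    return q[:,0]
def ext(n,s=None):
    """camera->world R,o"""
    c=eyes.get_calibration(n)
    if n=='wrist':
        from scipy.spatial.transform import Rotation as Ro
        M=np.array(c['mount']);Rt=Ro.from_euler('xyz',s['tcp_rot'],degrees=True).as_matrix()
        return Rt@M[:3,:3], Rt@M[:3,3]+s['tool_pos']
    R=np.array(c['R']);return R.T,-R.T@np.array(c['t'])
def cloud(n,d,s=None):
    c=eyes.get_calibration(n);h,w=d.shape
    uv=np.mgrid[0:h,0:w][::-1].reshape(2,-1).T.astype(float)
    x=cv2.undistortPoints(uv[:,None],np.float64(c['intrinsics']),np.float64(c['D']))[:,0]
    X=np.c_[x,np.ones(len(x))]*d.reshape(-1,1)
    R,o=ext(n,s);W=X@R.T+o;W[d.ravel()<=0]=np.nan
    return W.reshape(h,w,3)
E
python3 - <<'E'
from h import *
P=[[658,213,35],[639,294,35],[481,-306,76],[331,-350,72],[517,-45,110]]
print(proj('scene',P).round(),proj('side',P).round())
for n in('scene','side'):
    p,d=snap(n);W=cloud(n,d)
    for nm,c,r,z0,z1 in(('strainer',P[1],45,25,60),('disc',P[1],45,4,14),('ringbar',P[2],75,66,95),('ringall',P[2],75,15,95),('trap',P[4],60,104,116)):
        m=(np.hypot(W[...,0]-c[0],W[...,1]-c[1])<r)&(W[...,2]>z0)&(W[...,2]<z1)
        q=W[m]
        if len(q)<4: print(n,nm,len(q));continue
        (a,b),sz,an=cv2.minAreaRect(q[:,:2].astype(np.float32))
        cv=np.linalg.eigh(np.cov(q[:,:2].T));v=cv[1][:,1]
        print(n,nm,len(q),'mean',q.mean(0).round(1),'rect',round(a),round(b),np.round(sz),'ax',np.degrees(np.arctan2(v[1],v[0])).round(1),'zmax',np.percentile(q[:,2],98).round(1))
    if n=='scene':
        A=p[280:380,270:430];B=p[150:270,190:310]
        A=cv2.resize(A,(800,500)) if 0 else cv2.resize(A,(400,250),interpolation=3);B=cv2.resize(B,(400,400),interpolation=3)
        im=np.zeros((600,800,3),np.uint8);im[:250,:400]=A;im[:400,400:]=B
    else:
        A=p[140:210,180:310];im[250:465,:400]=cv2.resize(A,(400,215),interpolation=3)
cv2.imwrite('pics/c.png',im[:,:,::-1])
E
```

```text
[[307. 324.]
 [343. 341.]
 [221. 185.]
 [250. 165.]
 [271. 215.]] [[292. 163.]
 [274. 152.]
 [353. 292.]
 [313. 337.]
 [303. 211.]]
scene strainer 73 mean [640.1 297.5  38.1] rect 639 297 [13. 14.] ax 123.3 zmax 45.7
scene disc 361 mean [641.8 297.5   7.1] rect 639 296 [50. 49.] ax 117.3 zmax 10.4
scene ringbar 179 mean [ 484.3 -292.8   80.1] rect 480 -300 [112.  20.] ax 70.0 zmax 85.2
scene ringall 761 mean [ 488.9 -291.3   41.8] rect 484 -300 [115. 111.] ax 73.0 zmax 84.4
scene trap 110 mean [519.9 -48.  106.7] rect 521 -46 [76. 71.] ax 54.3 zmax 109.5
side strainer 30 mean [635.6 292.7  37.9] rect 636 293 [20. 12.] ax -157.2 zmax 48.2
side disc 134 mean [634.3 290.1   8. ] rect 635 294 [74. 79.] ax 129.5 zmax 12.9
side ringbar 403 mean [ 473.7 -309.    82.9] rect 477 -305 [109.  21.] ax 69.2 zmax 89.0
side ringall 1549 mean [ 469.3 -310.9   44.8] rect 475 -306 [114. 112.] ax 68.9 zmax 87.5
side trap 179 mean [519.8 -42.8 107.5] rect 519 -47 [92. 71.] ax 85.9 zmax 112.9
```

View pics/c.png

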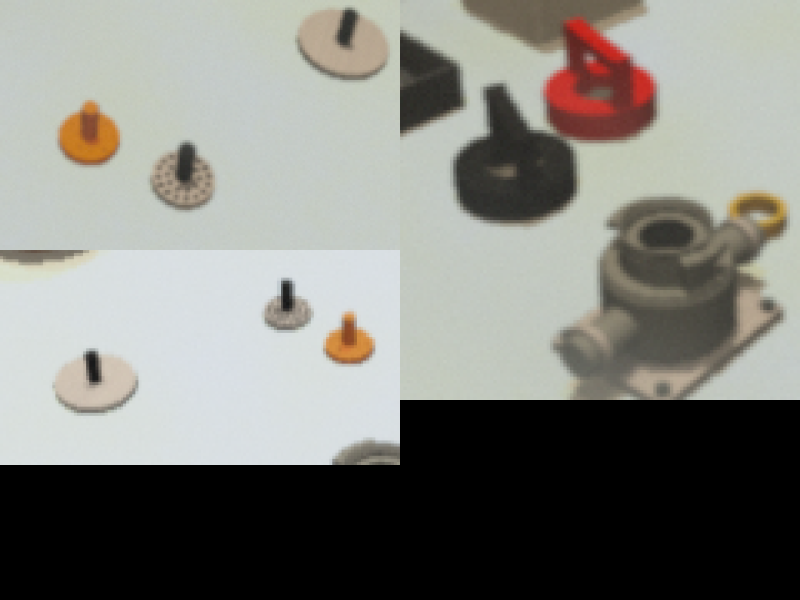

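The crop confirms both parts. The perforated disc with the black knob is at scene (343,350), about (639,295) in the world. The black ring at (224,200) is at about (480,-303). The orange disc, the solid disc and the red ring stay out of it. I'll move over the strainer now.

Request:
{"fn": "apply_moves", "kwargs": {"rows": [[-45,-5.5,0,0,0,0],[-45,-5.5,0,0,0,0],[-45,-5.5,0,0,0,0],[-45,-5.5,0,0,0,0],[-45,-5.5,0,0,0,0]], "fingers": 40, "grip_force": 40}}

```text
time: 1.23
tool_pos: [453.5, 416.0, 231.4]
tcp_rot: [180.0, 0.0, 154.1]
ft_force: [1.2, -0.1, -0.8]
finger_gap: 40.0
grip_force: 0.0
```

Request:
{"fn": "apply_moves", "kwargs": {"rows": [[-45,-5.5,0,0,0,0],[-45,-5.5,0,0,0,0],[-45,-5.5,0,0,0,0],[-45,-5.5,0,0,0,0],[-42,-5.5,0,0,0,0]]}}

```text
time: 1.85
tool_pos: [641.3, 294.1, 231.2]
tcp_rot: [180.0, 0.0, 154.1]
ft_force: [-0.2, 0.5, -0.4]
finger_gap: 39.8
grip_force: 0.0
```

```bash
cat >> h.py <<'E'
def delta(W,s=None):
    """world target -> tool shift (x,y,z)"""
    from scipy.spatial.transform import Rotation as Ro
    s=s or sense();R=Ro.from_euler('xyz',s['tcp_rot'],degrees=True).as_matrix()
    return (R.T@(np.array(W)-s['tool_pos'])).round(1)
E
python3 - <<'E'
from h import *
s=sense();p,d=snap('wrist','w1.png');W=cloud('wrist',d,s)
print([(np.round(r['xyz'],1).tolist(),round(r['confidence'],2)) for r in models.place_of('strainer_grip','wrist')])
c=[639,295]
for z0,z1,r in((30,60,40),(4,14,45)):
    m=(np.hypot(W[...,0]-c[0],W[...,1]-c[1])<r)&(W[...,2]>z0)&(W[...,2]<z1);q=W[m]
    if len(q)>4: print(len(q),q.mean(0).round(1),cv2.minEnclosingCircle(q[:,:2].astype(np.float32)),np.percentile(q[:,2],[50,98]).round(1))
print(eyes.get_calibration('wrist')['mount'])
E
```

```text
[([636.4, 297.0, 35.1], 0.61)]
169 [637.1 296.   42.3] ((637.9278564453125, 295.6737976074219), 6.906765937805176) [43.5 45.2]
1389 [636.9 296.3   7.8] ((638.0769653320312, 295.6621398925781), 25.803985595703125) [7.8 9.6]
[[ 1.43490674e-04 -9.53711259e-01 -3.00723817e-01  7.62243293e+01]
 [ 9.99999379e-01 -1.95624669e-04  1.09755203e-03  1.09495978e-01]
 [-1.10557672e-03 -3.00723787e-01  9.53710638e-01 -1.42357451e+02]
 [ 0.00000000e+00  0.00000000e+00  0.00000000e+00  1.00000000e+00]]
```

View pics/w1.png

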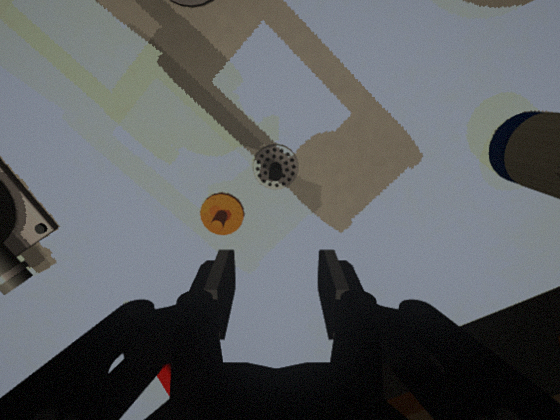

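The wrist view shows the perforated disc at (275,165) and the orange one at (222,213), clear of the fingers. The measured centre is (638, 295.7) with the knob top at 44 mm, which matches the description. I'll descend.

Request:
{"fn": "apply_moves", "kwargs": {"rows": [[3.7,0,55,0,0,0],[0,0,55,0,0,0],[0,0,50,0,0,0],[0,0,35,0,0,0],[0,0,17,0,0,0]]}}

```text
time: 2.58
tool_pos: [634.6, 296.6, 16.3]
tcp_rot: [-179.8, -0.2, 154.1]
ft_force: [-0.8, -0.0, 0.2]
finger_gap: 40.3
grip_force: 0.0
```

Request:
{"fn": "apply_moves", "kwargs": {"rows": [[0,0,0,0,0,0],[0,0,0,0,0,0],[0,0,0,0,0,0],[0,0,0,0,0,0],[0,0,0,0,0,0]], "fingers": 0, "grip_force": 40}}

```text
time: 3.2
tool_pos: [637.6, 297.1, 20.6]
tcp_rot: [179.9, 0.1, 154.1]
ft_force: [0.7, -0.0, 4.1]
finger_gap: 12.4
grip_force: 39.6
```

Request:
{"fn": "apply_moves", "kwargs": {"rows": [[0,0,-15,0,0,0],[0,0,-45,0,0,0],[0,-20,-55,0,0,0],[-10,-40,-55,0,0,0],[-13,-45,-50,0,0,0]]}}

```text
time: 3.82
tool_pos: [612.7, 199.5, 233.0]
tcp_rot: [179.9, 0.1, 154.2]
ft_force: [1.0, -0.7, -1.5]
finger_gap: 12.3
grip_force: 39.2
```

Request:
{"fn": "apply_moves", "kwargs": {"rows": [[-16,-52,-20,0,0,0],[-16,-52,0,0,0,0],[-16,-52,0,0,0,0],[-16,-52,0,0,0,0],[-15,-46,0,0,0,0]]}}

```text
time: 4.45
tool_pos: [572.6, -64.9, 251.0]
tcp_rot: [180.0, 0.1, 154.1]
ft_force: [1.2, 0.2, -0.6]
finger_gap: 12.4
grip_force: 39.2
```

```bash
sleep 0
python3 - <<'E'
from h import *
s=sense();print(s['time'],s['tool_pos'],s['tcp_rot'],s['qd'].round(2) if hasattr(s['qd'],'round') else s['qd'],s['finger_gap'],s['ft_force'])
p,d=snap('wrist','w2.png');W=cloud('wrist',d,s);np.savez('w2.npz',p=p,d=d,W=W)
print([(n,np.round(r['xyz'],1).tolist(),round(r['confidence'],2)) for n in('trap_mouth','trap_lock') for r in models.place_of(n,'wrist')])
c=[519,-46]
m=(np.hypot(W[...,0]-c[0],W[...,1]-c[1])<55)&(W[...,2]>104)&(W[...,2]<116);q=W[m]
print(len(q),q.mean(0).round(1),cv2.minEnclosingCircle(q[:,:2].astype(np.float32)),np.percentile(q[:,2],[50,98]).round(1))
E
```

```text
4.45 [572.55331907 -64.86530964 250.97369919] [1.79995016e+02 5.03721643e-02 1.54089128e+02] [-38.3   -3.5    3.75   0.25  -0.38 -37.92] 12.381530757262082 [ 1.15645639  0.18253922 -0.6461054 ]
[('trap_mouth', [519.7, -46.3, 114.5], 0.62), ('trap_lock', [516.2, -42.7, 159.8], 0.92)]
1667 [519.9 -45.7 107.5] ((520.614501953125, -45.97083282470703), 46.96815872192383) [108.  110.3]
```

View pics/w2.png

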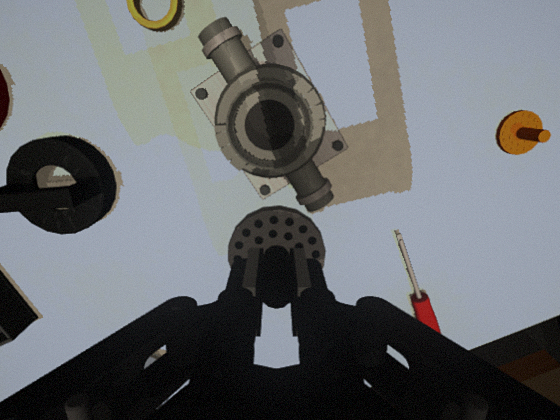

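The view shows the trap mouth at (270,123) and the strainer level in the grip at (276,240). The arm was still moving in that frame, so I'll measure the trap centre and lug axis again now that it is still.

Run:
```python
from h import *
from scipy.optimize import least_squares
s=sense();print(s['tool_pos'],np.abs(s['qd']).max())
p,d=snap('wrist');W=cloud('wrist',d,s)
def fit(q):
    r=least_squares(lambda v:np.hypot(q[:,0]-v[0],q[:,1]-v[1])-v[2],[519,-46,37],loss='soft_l1');return r.x
c=np.array([519.,-46])
for it in range(3):
    r=np.hypot(W[...,0]-c[0],W[...,1]-c[1]);m=(r<41)&(W[...,2]>107)&(W[...,2]<114)
    q=W[m];f=fit(q);c=f[:2]
print('rim',len(q),f.round(1),np.median(q[:,2]).round(1))
r=np.hypot(W[...,0]-c[0],W[...,1]-c[1])
m=(r>41)&(r<53)&(W[...,2]>97)&(W[...,2]<108);q=W[m]
a=np.degrees(np.arctan2(q[:,1]-c[1],q[:,0]-c[0]))%360
h,_=np.histogram(a,36,(0,360));print(h)
for lo in (0,):
    k=np.angle(np.mean(np.exp(2j*np.radians(a))))/2;print('lug axis',np.degrees(k))
# strainer
T=s['tool_pos'];r2=np.hypot(W[...,0]-T[0],W[...,1]-T[1]);zz=W[...,2]-T[2]
m=(r2<40)&(zz>-25)&(zz<-0);q=W[m];print('disc',len(q),fit(q)[:2]-T[:2],np.histogram(W[...,2][r2<30]-T[2],np.arange(-30,10,2)))
# ring bar
P=[480,-303];m=(np.hypot(W[...,0]-P[0],W[...,1]-P[1])<75)&(W[...,2]>70)&(W[...,2]<95);q=W[m].astype(np.float32)
if len(q)>20: print('bar',len(q),cv2.minAreaRect(q[:,:2]),np.median(q[:,2]))
```

```text
[572.7558314  -65.3122669  250.79975382] 3.0680557022394037
rim 1090 [520.7 -45.8  35.1] 108.7
[ 0  0  0  0  0  0 48 64 63 70 68 74  8  0  0  0  0  0  0  0  0  0  0  0
 50 73 67 68 62 67  3  0  0  0  0  0]
lug axis -88.12906571160968
disc 3922 [-637530.88985103  313851.50016993] (array([   0,    0,    0,    0,   13,   83,   99,  136, 2831,  538,   39,
         37,   51,   47,   48,   47,   59,  128,  165]), array([-30, -28, -26, -24, -22, -20, -18, -16, -14, -12, -10,  -8,  -6,
        -4,  -2,   0,   2,   4,   6,   8]))Traceback (most recent call last):
  File "<stdin>", line 23, in <module>
cv2.error: OpenCV(4.12.0) /io/opencv/modules/imgproc/src/convhull.cpp:143: error: (-215:Assertion failed) total >= 0 && (depth == CV_32F || depth == CV_32S) in function 'convexHull'
```

Request:
{"fn": "apply_moves", "kwargs": {"rows": [[28,-2.4,0,0,0,0],[28,-2.4,20,0,0,0],[0,0,40,0,0,0],[0,0,35,0,0,0],[0,0,10,0,0,0]]}}

```text
time: 5.28
tool_pos: [519.2, -41.2, 142.7]
tcp_rot: [-180.0, -0.2, 154.2]
ft_force: [-0.4, -0.5, 0.1]
finger_gap: 12.2
grip_force: 39.3
```

Request:
{"fn": "apply_moves", "kwargs": {"rows": [[0,0,10,0,0,0],[0,0,7,0,0,0],[0,0,5,0,0,0],[0,0,3,0,0,0],[0,0,0,0,0,0]]}}

```text
time: 5.9
tool_pos: [520.8, -42.9, 120.0]
tcp_rot: [180.0, 0.0, 154.1]
ft_force: [-0.1, 0.5, -1.8]
finger_gap: 12.4
grip_force: 39.3
```

Request:
{"fn": "apply_moves", "kwargs": {"rows": [[-0.5,-2.2,0,0,0,0],[0,0,1.5,0,0,0],[0,0,1,0,0,0],[0,0,0,0,0,0],[0,0,0,0,0,0]]}}

```text
time: 6.52
tool_pos: [520.5, -45.3, 118.5]
tcp_rot: [-180.0, 0.0, 154.1]
ft_force: [-3.4, 0.6, 6.8]
finger_gap: 12.5
grip_force: 40.3
```

Contact came at the expected height of 118.5, so the disc is on the ledge. I'll release, rise and look.

Request:
{"fn": "apply_moves", "kwargs": {"rows": [[0,0,0,0,0,0],[0,0,0,0,0,0],[0,0,0,0,0,0],[0,0,-20,0,0,0],[0,0,-40,0,0,0]], "fingers": 30}}

```text
time: 7.15
tool_pos: [518.6, -44.8, 175.8]
tcp_rot: [-179.9, -0.3, 154.1]
ft_force: [0.5, 0.4, 0.7]
finger_gap: 30.0
grip_force: 0.0
```

Request:
{"fn": "apply_moves", "kwargs": {"rows": [[-11,0,-50,0,0,0],[-25,0,-30,0,0,0],[-25,0,0,0,0,0],[0,0,0,0,0,0],[0,0,0,0,0,0]], "fingers": 60}}

```text
time: 7.78
tool_pos: [574.5, -71.5, 256.6]
tcp_rot: [-180.0, -0.1, 154.1]
ft_force: [-0.8, 1.1, -0.6]
finger_gap: 60.0
grip_force: 0.0
```

Run:
```python
from h import *
s=sense();p,d=snap('wrist');W=cloud('wrist',d,s)
q0,q1,d1=proj,0,0
print(s['tool_pos'])
r=np.hypot(W[...,0]-520.5,W[...,1]+45.8);q=W[(r<40)&(W[...,2]>100)]
m=(r<31)&(W[...,2]>88)&(W[...,2]<116);q=W[m];m2=np.median(q[:,2]);print('disc z med',m2)
g=q[np.abs(q[:,2]-m2)<5];A=np.c_[g[:,:2]-[520,-46],np.ones(len(g))];k=np.linalg.lstsq(A,g[:,2],rcond=None)[0];print('plane',k,cv2.minEnclosingCircle(g[:,:2].astype(np.float32)))
k=W[(r<25)&(W[...,2]>130)];print('knob',len(k),k.mean(0),k[:,2].max() if len(k) else 0)
cv2.imwrite('pics/w3.png',cv2.resize(p[:260,120:420],(600,520),interpolation=3)[:,:,::-1])
P=[480,-303];m=(np.hypot(W[...,0]-P[0],W[...,1]-P[1])<80)&(W[...,2]>70)&(W[...,2]<95);q=W[m].astype(np.float32)
if len(q)>20: print('bar',len(q),cv2.minAreaRect(q[:,:2]),np.median(q[:,2]))
```

```text
[574.48550108 -71.45509371 256.57714321]
disc z med 105.35147543433055
plane [8.72936493e-03 4.25284204e-03 1.05628596e+02] ((520.5046997070312, -45.7950325012207), 30.99460792541504)
knob 251 [522.49721765 -45.34998867 141.4594507 ] 143.59948853121028Traceback (most recent call last):
  File "<stdin>", line 11, in <module>
cv2.error: OpenCV(4.12.0) /io/opencv/modules/imgproc/src/convhull.cpp:143: error: (-215:Assertion failed) total >= 0 && (depth == CV_32F || depth == CV_32S) in function 'convexHull'
```

View pics/w3.png

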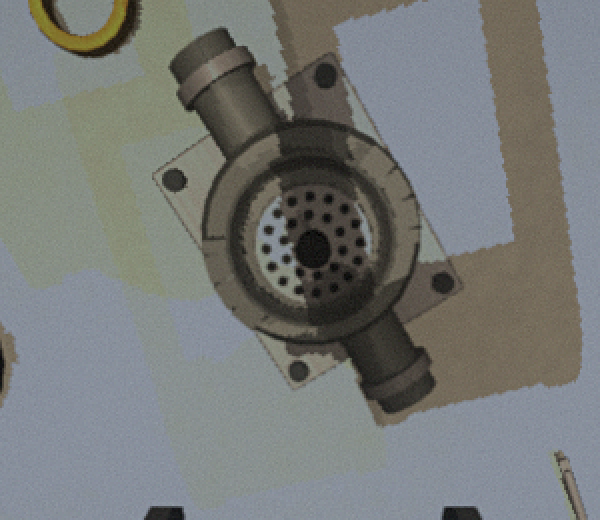

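The strainer lies flat in the mouth: pixel (312,248) in the crop, disc top about 105.5 (106 expected), centred on (521,-46). Next is the ring.

Request:
{"fn": "apply_moves", "kwargs": {"rows": [[-4,-55.8,0,0,0,0],[-4,-55.8,0,0,0,0],[-4,-55.8,0,0,0,0],[-4,-55.8,0,0,0,0],[-3.3,-55.8,0,0,0,0]]}}

```text
time: 8.45
tool_pos: [469.4, -332.0, 257.4]
tcp_rot: [180.0, -0.0, 154.1]
ft_force: [1.1, -0.4, -0.3]
finger_gap: 59.8
grip_force: 0.0
```

Request:
{"fn": "apply_moves", "kwargs": {"rows": [[0,0,0,0,0,0.17],[0,0,0,0,0,0.17],[0,0,0,0,0,0.17],[0,0,0,0,0,0.17],[0,0,0,0,0,0.17]]}}

```text
time: 9.07
tool_pos: [470.2, -330.4, 257.1]
tcp_rot: [-180.0, -0.0, 105.1]
ft_force: [-0.1, -0.3, 0.2]
finger_gap: 59.9
grip_force: 0.0
```

Request:
{"fn": "apply_moves", "kwargs": {"rows": [[0,0,0,0,0,0.17],[0,0,0,0,0,0.17],[0,0,0,0,0,0.17],[0,0,0,0,0,0.106],[0,0,0,0,0,0]]}}

```text
time: 9.7
tool_pos: [470.3, -330.5, 257.2]
tcp_rot: [-180.0, -0.0, 70.2]
ft_force: [0.2, -0.3, -0.4]
finger_gap: 60.0
grip_force: 0.0
```

```bash
cat > ring.py <<'E'
from h import *
s=sense();print(s['tool_pos'],s['tcp_rot'],np.abs(s['qd']).max());p,d=snap('wrist','w4.png');W=cloud('wrist',d,s)
print([(np.round(r['xyz'],1).tolist(),round(r['confidence'],2)) for r in models.place_of('ring_grip','wrist')])
P=[480,-303]
r=np.hypot(W[...,0]-P[0],W[...,1]-P[1])
for z0,z1 in((78,95),(24,40)):
    q=W[(r<75)&(W[...,2]>z0)&(W[...,2]<z1)].astype(np.float32)
    if len(q)<20: print(z0,len(q));continue
    v=np.linalg.eigh(np.cov(q[:,:2].T))[1][:,1]
    print(len(q),cv2.minAreaRect(q[:,:2]),cv2.minEnclosingCircle(q[:,:2]),np.median(q[:,2]),'ax',np.degrees(np.arctan2(v[1],v[0])))
E
python3 ring.py
```

```text
[ 470.33058623 -330.50844052  257.1960412 ] [-1.79971632e+02 -1.37975015e-02  7.01771567e+01] 3.4810951609557717
[([479.3, -305.5, 78.3], 0.82)]Traceback (most recent call last):
  File "ring.py", line 10, in <module>
    print(len(q),cv2.minAreaRect(q[:,:2]),cv2.minEnclosingCircle(q[:,:2]),np.median(q[:,2]),'ax',np.degrees(np.arctan2(v[1],v[0])))
                 ~~~~~~~~~~~~~~~^^^^^^^^^
cv2.error: OpenCV(4.12.0) /io/opencv/modules/imgproc/src/convhull.cpp:143: error: (-215:Assertion failed) total >= 0 && (depth == CV_32F || depth == CV_32S) in function 'convexHull'
```

View pics/w4.png

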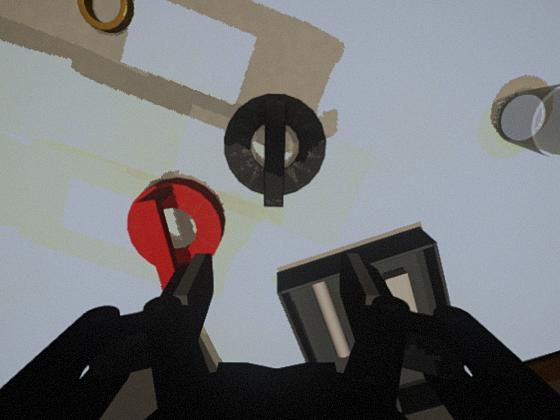

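The black ring is at (274,145) with its bar along the image vertical, aligned with the tool. The red one at (175,225) stays clear.

```bash
sed -i 's/astype(np.float32)/astype(np.float32).copy()/;s/q\[:,:2\])/np.ascontiguousarray(q[:,:2]))/g' ring.py; echo "print(delta([480,-303,150]))" >> ring.py; python3 ring.py
```

```text
[ 470.47925375 -330.73130339  257.29754612] [-1.79984689e+02 -7.49919080e-03  7.02799784e+01] 0.28445231785799896
[([475.1, -303.0, 77.0], 0.88), ([326.4, -354.4, 80.1], 0.83)]
2263 ((478.8949890136719, -304.6697082519531), (105.6704330444336, 20.013208389282227), 68.8277587890625) ((479.9393310546875, -304.97723388671875), 53.39764404296875) 84.551865 ax 68.87773563636952
5221 ((479.4856262207031, -303.93634033203125), (111.38570404052734, 114.34013366699219), 68.37377166748047) ((479.31121826171875, -304.1036376953125), 57.70466232299805) 30.651026 ax 157.9175428664136
[ 29.4  -0.6 107.4]
```

Request:
{"fn": "apply_moves", "kwargs": {"rows": [[14,-0.4,40,0,0,0],[13.5,-0.4,50,0,0,0.025],[0,0,55,0,0,0],[0,0,35,0,0,0],[0,0,12,0,0,0]]}}

```text
time: 10.52
tool_pos: [477.6, -303.7, 62.6]
tcp_rot: [-179.7, -0.1, 68.7]
ft_force: [-0.2, 0.5, 0.2]
finger_gap: 59.7
grip_force: 0.0
```

Request:
{"fn": "apply_moves", "kwargs": {"rows": [[0,0,7,0,0,0],[0,0,0,0,0,0],[0,0,0,0,0,0],[0,0,0,0,0,0],[0,0,0,0,0,0]]}}

```text
time: 11.15
tool_pos: [479.6, -305.3, 59.0]
tcp_rot: [179.9, 0.0, 68.7]
ft_force: [0.5, 0.8, 0.4]
finger_gap: 60.0
grip_force: 0.0
```

Request:
{"fn": "apply_moves", "kwargs": {"rows": [[0,0,0,0,0,0],[0,0,0,0,0,0],[0,0,0,0,0,0],[0,0,0,0,0,0],[0,0,0,0,0,0]], "fingers": 0, "grip_force": 70}}

```text
time: 11.78
tool_pos: [479.4, -305.1, 58.5]
tcp_rot: [180.0, 0.0, 68.7]
ft_force: [-0.2, -0.1, 1.6]
finger_gap: 19.0
grip_force: 68.9
```

Request:
{"fn": "apply_moves", "kwargs": {"rows": [[0,0,-12,0,0,0],[0,0,-35,0,0,0],[0,0,-45,0,0,0],[0,0,-50,0,0,0],[0,0,-40,0,0,0]]}}

```text
time: 12.4
tool_pos: [479.4, -305.1, 243.3]
tcp_rot: [179.9, 0.0, 68.7]
ft_force: [1.0, -0.6, -2.8]
finger_gap: 19.0
grip_force: 68.7
```

Request:
{"fn": "apply_moves", "kwargs": {"rows": [[51.3,-11.1,0,0,0,0],[51.3,-11.1,0,0,0,0],[51.3,-11.1,0,0,0,0],[51.3,-11.1,0,0,0,0],[51.3,-11.1,0,0,0,0]]}}

```text
time: 13.02
tool_pos: [520.6, -44.2, 240.9]
tcp_rot: [180.0, -0.0, 68.7]
ft_force: [0.8, 0.6, -2.7]
finger_gap: 19.0
grip_force: 68.7
```

Request:
{"fn": "apply_moves", "kwargs": {"rows": [[0,0,0,0,0,-0.1715],[0,0,0,0,0,-0.1715],[0,0,0,0,0,-0.1715],[0,0,0,0,0,-0.1715],[0,0,0,0,0,-0.1715]]}}

```text
time: 13.65
tool_pos: [520.5, -45.8, 240.8]
tcp_rot: [-180.0, -0.0, 118.1]
ft_force: [0.5, -0.6, -2.8]
finger_gap: 18.9
grip_force: 68.8
```

Request:
{"fn": "apply_moves", "kwargs": {"rows": [[0,0,0,0,0,-0.1715],[0,0,0,0,0,-0.1715],[0,0,0,0,0,-0.1715],[0,0,0,0,0,-0.1715],[0,0,0,0,0,-0.1715]]}}

```text
time: 14.28
tool_pos: [520.5, -45.8, 240.8]
tcp_rot: [180.0, -0.0, 167.3]
ft_force: [-0.1, -0.6, -2.2]
finger_gap: 18.8
grip_force: 68.8
```

Run:
```python
from h import *
s=sense();print(s['tool_pos'],s['tcp_rot'],np.abs(s['qd']).max(),s['joint_pos'],s['finger_gap'])
p,d=snap('wrist','w5.png');W=cloud('wrist',d,s);T=s['tool_pos']
r=np.hypot(W[...,0]-T[0],W[...,1]-T[1]);zz=W[...,2]-T[2]
print(np.histogram(zz[r<70],np.arange(-75,30,5)))
q=W[(r<75)&(zz>-38)&(zz<-20)];q=np.ascontiguousarray(q[:,:2]-T[:2],np.float32);print('flange',len(q),cv2.minEnclosingCircle(q))
print(delta([520.7,-45.8,200]))
```

```text
[520.53124219 -45.81815183 240.77645714] [ 1.79999481e+02 -1.55660257e-02  1.67273251e+02] 78.09899757027873 [-1.06540664e+01 -4.79682558e+00  9.67401411e+01  1.08193427e-03
  8.80722216e+01 -8.79273541e+01] 18.77543361148268
(array([    0,     0,     0,    67,    83,    75,    95,    97,   146,
       14809,    52,    72,    54,    86,    82,   107,   296,   367,
         419,   718]), array([-75, -70, -65, -60, -55, -50, -45, -40, -35, -30, -25, -20, -15,
       -10,  -5,   0,   5,  10,  15,  20,  25]))
flange 15063 ((0.3749500811100006, 0.037436503916978836), 57.824302673339844)
[-0.2  0.1 40.8]
```

View pics/w5.png

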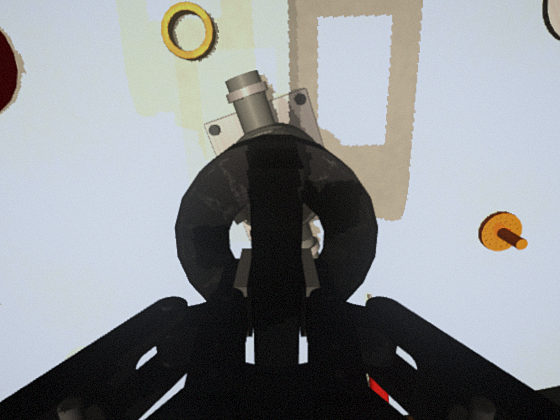

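The ring is held level and centred on the TCP, over the trap at (278,235). I'll lower it, taking the last part gently.

Request:
{"fn": "apply_moves", "kwargs": {"rows": [[0,0,30,0,0,0],[0,0,25,0,0,0],[0,0,10,0,0,0],[0,0,5,0,0,0],[0,0,0,0,0,0]]}}

```text
time: 14.95
tool_pos: [521.1, -45.9, 171.0]
tcp_rot: [180.0, 0.0, 166.9]
ft_force: [-0.4, -0.4, -1.6]
finger_gap: 18.8
grip_force: 68.8
```

Request:
{"fn": "apply_moves", "kwargs": {"rows": [[0,0,5,0,0,0],[0,0,4,0,0,0],[0,0,4,0,0,0],[0,0,3,0,0,0],[0,0,0,0,0,0]]}}

```text
time: 15.58
tool_pos: [520.6, -45.8, 154.0]
tcp_rot: [-180.0, -0.0, 166.9]
ft_force: [0.3, 0.1, -2.1]
finger_gap: 18.5
grip_force: 68.8
```

Request:
{"fn": "apply_moves", "kwargs": {"rows": [[0,0,3,0,0,0],[0,0,3,0,0,0],[0,0,2,0,0,0],[0,0,2,0,0,0],[0,0,0,0,0,0]]}}

```text
time: 16.2
tool_pos: [520.7, -45.8, 144.2]
tcp_rot: [-180.0, -0.0, 166.9]
ft_force: [-0.5, -0.1, -2.5]
finger_gap: 18.8
grip_force: 68.8
```

Request:
{"fn": "apply_moves", "kwargs": {"rows": [[0,0,1,0,0,0],[0,0,0.7,0,0,0],[0,0,0.5,0,0,0],[0,0,0,0,0,0],[0,0,0,0,0,0]]}}

```text
time: 16.82
tool_pos: [520.9, -45.9, 142.3]
tcp_rot: [-180.0, 0.0, 166.9]
ft_force: [0.1, -1.1, -2.0]
finger_gap: 18.6
grip_force: 68.8
```

Request:
{"fn": "apply_moves", "kwargs": {"rows": [[0,0,0,0,0,0.12],[0,0,0,0,0,0.12],[0,0,0,0,0,0.12],[0,0,0,0,0,0.12],[0,0,0,0,0,0.12]]}}

```text
time: 17.45
tool_pos: [520.8, -45.9, 142.3]
tcp_rot: [180.0, 0.0, 132.3]
ft_force: [-0.6, 0.5, -2.6]
finger_gap: 18.9
grip_force: 68.7
```

```bash
python3 -c "
from h import *
s=sense();print(s['wrist_torque'],s['ft_force'],s['tcp_rot'],s['joint_pos'])"
```

```text
[-0.01174556  0.03068812 -0.0121059 ] [-0.58849427  0.47813912 -2.59713827] [1.79996858e+02 4.08307076e-03 1.32344987e+02] [-1.06533645e+01 -1.02200081e+00  1.03538040e+02  5.32019993e-05
  7.74788089e+01 -5.29983635e+01]
```

Request:
{"fn": "apply_moves", "kwargs": {"rows": [[0,0,0,0,0,0.15],[0,0,0,0,0,0.15],[0,0,0,0,0,0.15],[0,0,0,0,0,0.15],[0,0,0,0,0,0.08]]}}

```text
time: 18.08
tool_pos: [520.8, -45.9, 142.2]
tcp_rot: [180.0, 0.0, 93.4]
ft_force: [-0.6, 0.2, -1.3]
finger_gap: 18.7
grip_force: 68.7
```

Request:
{"fn": "apply_moves", "kwargs": {"rows": [[0,0,0.5,0,0,0.02],[0,0,0.3,0,0,0],[0,0,0,0,0,0],[0,0,0,0,0,0],[0,0,0,0,0,0]]}}

```text
time: 18.7
tool_pos: [520.8, -45.9, 141.5]
tcp_rot: [180.0, 0.0, 92.5]
ft_force: [-0.0, -0.4, -2.6]
finger_gap: 19.0
grip_force: 68.7
```

```bash
python3 -c "
from h import *
s=sense();print(s['wrist_torque'],s['ft_force'],s['tcp_rot'],s['tool_pos'])
print(np.percentile([1,2],5))"
```

```text
[ 0.01681299  0.00196274 -0.02256011] [-0.00338037 -0.41615547 -2.56252972] [1.79997063e+02 1.48866487e-03 9.24831539e+01] [520.83174603 -45.87191911 141.45478457]
1.05
```

Run:
```python
from h import *
W=np.load('w2.npz')['W'];c=[520.7,-45.8]
r=np.hypot(W[...,0]-c[0],W[...,1]-c[1])
a=np.degrees(np.arctan2(W[...,1]-c[1],W[...,0]-c[0]))%360
for z0,r0,r1 in((99,43,50),(99,42,47),(100,44,47)):
    m=(r>r0)&(r<r1)&(W[...,2]>z0)&(W[...,2]<108)
    for lo in(40,220):
        x=a[m&(a>lo)&(a<lo+100)];print(len(x),np.percentile(x,[1,99]).round(1),np.percentile(x,[1,99]).mean().round(1))
```

```text
275 [ 64.5 120.3] 92.4
267 [244.8 299.9] 272.3
305 [ 64.5 120.3] 92.4
268 [244.8 299.9] 272.3
189 [ 64.5 120.3] 92.4
157 [244.8 299.9] 272.4
```

Request:
{"fn": "apply_moves", "kwargs": {"rows": [[0,0,0.4,0,0,0],[0,0,0.3,0,0,0],[0,0,0.2,0,0,0],[0,0,0,0,0,0],[0,0,0,0,0,0]]}}

```text
time: 19.32
tool_pos: [521.0, -45.9, 141.2]
tcp_rot: [180.0, 0.0, 92.5]
ft_force: [-3.5, 0.6, 3.9]
finger_gap: 18.7
grip_force: 69.8
```

The lug axis measures 92.4° and the bar is at 92.5°. The flange now rests on the rim, so I'll release and rise.

Request:
{"fn": "apply_moves", "kwargs": {"rows": [[0,0,0,0,0,0],[0,0,0,0,0,0],[0,0,0,0,0,0],[0,0,0,0,0,0],[0,0,0,0,0,0]], "fingers": 60}}

```text
time: 19.95
tool_pos: [520.8, -45.9, 140.4]
tcp_rot: [-180.0, -0.0, 92.5]
ft_force: [-0.8, 0.1, -0.3]
finger_gap: 59.9
grip_force: 0.0
```

Request:
{"fn": "apply_moves", "kwargs": {"rows": [[0,0,-10,0,0,0],[0,0,-30,0,0,0],[0,0,-45,0,0,0],[-30,0,-45,0,0,0],[-30,0,0,0,0,0]]}}

```text
time: 20.58
tool_pos: [525.8, -106.9, 276.8]
tcp_rot: [179.5, 0.2, 92.5]
ft_force: [0.4, 0.1, -0.6]
finger_gap: 59.8
grip_force: 0.0
```

Request:
{"fn": "apply_moves", "kwargs": {"rows": [[0,0,0,0,0,0],[0,0,0,0,0,0],[0,0,0,0,0,0],[0,0,0,0,0,0],[0,0,0,0,0,0]]}}

```text
time: 21.2
tool_pos: [523.4, -105.4, 270.4]
tcp_rot: [-180.0, -0.0, 92.5]
ft_force: [0.2, 0.3, -0.4]
finger_gap: 59.9
grip_force: 0.0
```

Run:
```python
from h import *
s=sense();print(s['tool_pos'],s['ft_force'])
p,d=snap('wrist','w6.png');W=cloud('wrist',d,s);c=[520.7,-45.8]
r=np.hypot(W[...,0]-c[0],W[...,1]-c[1])
for z0,z1 in((158,178),(106,124)):
    q=W[(r<75)&(W[...,2]>z0)&(W[...,2]<z1)];k=np.ascontiguousarray(q[:,:2],np.float32)
    v=np.linalg.eigh(np.cov(k.T))[1][:,1]
    A=np.c_[k-c,np.ones(len(k))]
    print(len(k),cv2.minEnclosingCircle(k),np.median(q[:,2]),np.degrees(np.arctan2(v[1],v[0])),np.linalg.lstsq(A,q[:,2],rcond=None)[0])
```

```text
[ 523.35655317 -105.38896868  270.36354463] [ 0.15331483  0.27691114 -0.40479447]
4053 ((522.0156860351562, -45.84757614135742), 53.77458190917969) 167.3555940576456 92.4326586324283 [3.22636889e-03 1.10077201e-03 1.67321213e+02]
8748 ((522.2027587890625, -45.629051208496094), 57.60515213012695) 113.38754557808934 -178.43224979984026 [1.03536335e-03 2.47307351e-03 1.13115471e+02]
```

View pics/w6.png

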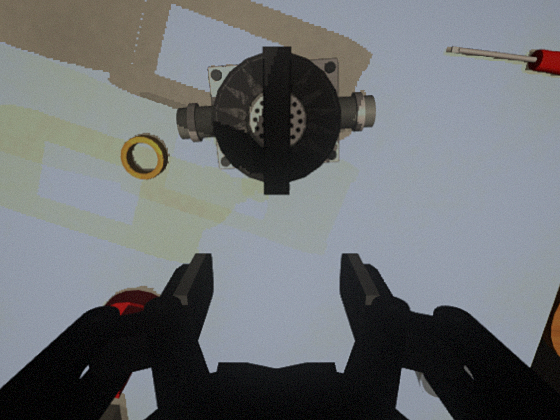

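The ring sits level on the trap at (277,118), with its bar at 92.4°, square to the base plate and along the lug axis. The strainer shows through the hole and the gripper is clear, so I'm handing in.

```bash
python3 -c "
from h import *
print(job.hand_in())"
```

```text
the job is handed in; nothing more can be done
None
```

Job handed in: the perforated strainer lies flat in the trap mouth and the black ring is turned clockwise until its bar lines up with the neck lugs (92.4° both), everything let go and the gripper clear, at about 21 s of the 58 s allowed.

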